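Lock the bayonet lid on the tea urn

TASK

Put the steel lid back on the buffet's small tea urn: set its two lugs in the two notches of the urn's collar, feeling for them with a light hand, push the lid down against the spring, and turn it clockwise (seen from above) to the stop so that it clicks home and stays locked, level, when you let go. Never force it, pushing or turning, and leave the jam jar, the mug and the plate where they stand.

Things in the scene. Friction and masses are not known exactly. Their poses are not given: they have to be found in the camera images.
- lid_center (a point): The loose steel lid, about 0.25 kg, standing on the counter, handle up. The point is on its axis half-way up, 29 mm above its underside (58 mm high in all). z is up, x along handle and lugs; a half turn makes no difference. Below, a grey nose tapers from radius 46 mm at the underside to 50 mm at 7 mm up; then a steel disc of radius 50 mm up to 22 mm above the underside.
- lid_handle (a point): Middle of the lid's one grip, an upright black bar 60 mm long (lid x) and 14 mm thick (lid y), standing on the disc from 22 to 58 mm above the underside. This point is 45 mm above the underside, on the lid's axis. Pinch it from above across its 14 mm.
- lid_lug (a point): One of the lid's two steel lugs: this one at lid +x, 54 mm from the axis, 13 mm above the underside; its twin is opposite at -x. Each is 14 mm wide, 6 mm thick (10 to 16 mm above the underside) and sticks out from the disc to radius 58 mm.
- urn: The tea urn, fixed to the counter: a steel cylinder 150 mm across and 170 mm high with a black tap low on its +x side. Origin at the centre of its underside, z up. More than 40 N between lid and urn damages its collar; twisting with 1.5 N m against the stop comes near that.
- urn_mouth (a point): Centre of the urn's mouth at rim height, axes as the urn's. In it a steel collar, inner radius 52 mm, has two opposite notches open at the top, about 18 mm wide, out to radius 60 mm. They lie roughly at +x and -x, but the collar was fitted carelessly: it sits turned by an unknown fixed angle, up to 24 degrees either way, so see or feel for them; a lug enters only within about 1.5 degrees.
- urn_push (a point): Point on the urn's axis 4.5 mm above the mouth point, where the lid's centre must be pushed down to before turning. Lid's centre above the mouth point: 19 mm with lugs resting on the rim; 17 mm where a sprung plate begins to push back (5 N, plus 0.5 N per mm); 6 mm or less for lugs to pass under the ledge; 3 mm with lugs on the groove's floor.
- urn_seat (a point): Point on the urn's axis 9 mm above the mouth point: the lid's centre when locked. Pushed in, the lid turns only clockwise (from above), under the ledge, to a hard stop 46 degrees from where the lugs entered. There the ledge is thinner and the spring lifts the lugs 3 mm into a seat so they cannot turn back. Let go anywhere else, the lid is pushed out or stays jammed too low.
- jam_center (a point): A glass jam jar, 64 mm across and 85 mm high, standing on the counter beyond the work; the point is half-way up. Leave it.
- mug_center (a point): A white mug, 80 mm across and 90 mm high; the point is half-way up. Leave it.
- plate_center (a point): A blue plate, 170 mm across and 22 mm high; the point is half-way up. Leave it.
Not all that is in view belongs to the job. Leave any blue or yellow look-alike of the part that bears lid_center alone.

How it is judged:
On the way, in this order (a step that is already met when the one before it is completed fails the run):
1. the lid is lifted off the counter (height (world z) of lid_center above 0.08 m), for 0.1 s.
2. the lid is pushed down into the collar, lugs below the ledge (z of lid_center in the frame of urn_mouth below 0.0072 m and horizontal distance between lid_center and urn_mouth below 0.004 m), for 0.1 s.
At the end, for the whole second after the job is handed in: The lid, let go, sits locked in the seats at the end of the grooves: its centre 7.5 to 10.8 mm above the mouth point (held up by the spring against the ledge), within 4 mm of the mouth's axis and level within 0.05 rad (z of lid_center in the frame of urn_mouth between 0.0075 and 0.0108 m and horizontal distance between lid_center and urn_mouth below 0.004 m and angle between lid_center's own z axis and vertical below 0.05 rad); the robot touches nothing.
It fails at once if the lid is forced against the urn with more than 40 N (contact force between lid and urn above 40 N).
It fails at once if the jam jar is moved by more than 20 mm (distance of jam_center from where it was at the start of the episode above 0.02 m).
It fails at once if the mug is moved by more than 20 mm (distance of mug_center from where it was at the start of the episode above 0.02 m).
It fails at once if the plate is moved by more than 20 mm (distance of plate_center from where it was at the start of the episode above 0.02 m).
It also fails if it takes over 72 s, if anything falls off the work surface, if the arm or the gripper's body presses on something with over 40 N, if the wrist force passes 120 N, or if a joint passes its speed limit or range.

ROBOT

A 6-joint arm with a two-finger parallel gripper is mounted at the origin on the work surface. World frame = base frame: x ahead of the robot, y to its left, z up, the work surface at z = 0. Lengths are in m, angles in rad, forces in N, time in s.
With the tool pointing down it reaches from about 0.35 to 0.85 m from the base axis. Payload 8.1 kg.
Tool frame: the origin (TCP) lies at the very end of the fingers, on their centre line; the grasp point (between the pads) lies 19 mm behind it; z points along the fingers, y is the line along which they close (so a half turn about z gives the same grasp; the last joint's range is limited). The gripper opens to 93 mm and grips with 3 to 60 N. Pads are 15 mm wide; open, the fingers measure 128 mm over their backs; the gripper's body (75 mm by 188 mm) begins 65 mm behind the grasp point.
Start: joints at [-1.213, 0.13, 1.488, -0, 1.523, -0.085], TCP at [0.257, -0.542, 0.219] pointing down, gripper open.
Joint ranges: [-2.96, 2.96], [-0.89, 2.26], [0.02, 2.5], [-1.34, 4.48], [0, 2.73], [-2.66, 2.66]. Speed limits (rad/s): [2.39, 2.39, 2.79, 3.14, 3.14, 3.14].

INTERFACE

Orientations are given as a rotation vector (axis times angle).
In Python, from plant import robot gives the robot as it stands. The module is installed in compiled form; this text tells all that it offers.
- The arm moves only by the tool play_rows, never from a script. Its argument "increments" is text: rows parted by semicolons, each of 5 numbers parted by spaces: the shift along the tool's x, y, z in mm, then the turn about the tool's z in degrees, then the closure, from -1 (fully open) to 1 (shut). In form: dx dy dz yaw claw; .... A call has 1 to 20 rows; each row is the pose to reach, as a shift and turn from the pose commanded when the call began, along the tool's axes at that moment; what a row does not reach only later rows make up. A row lasts 1/10 s, in which the tool goes at most 50 mm and 8.59 degrees, less where a joint would pass 70% of its speed; a pose out of reach is approached as far as the arm can. A call with a gripper value outside its range is refused whole. The fingers move at their own pace and stop on an object; "force" is the grip in N (left out, the last holds). Time passes only in rows, so rows that repeat a pose let the fingers close. It gives the time, the measured TCP pose, the force, the opening and the grip force at its end, in the units of the state.
- robot.read_state(): the state, without advancing time (a new reading comes with each control period).
- robot.read_camera(name): name is "scene" or "top"; returns the picture (420x560x3 uint8, blue, green, red); there is no depth.
- robot.calibration(name): a dict with "vertical_fov" (degrees; the focal length in pixels is half the picture's height over the tangent of half this angle, whatever the lens; pixels are square), "cx", "cy" (the principal point, pixels), "D" ([k1, k2, p1, p2, k3] as OpenCV has them; the pictures are not rectified), "rvec" (rotation vector, rad) and "tvec" (3), from world to camera coordinates, as OpenCV has them. Camera axes: x right, y down, z forward; pixel columns grow to the right and rows downward; lengths in m; the calibration is good to about 2 mm. A picture is of the moment at which its call begins. calibration takes no time and is no camera call.
- robot.close_job(): hands the job in; it is judged then, once.
Trained networks look in the newest picture that a camera, given by its name, has taken for a name from the list of things; names that differ only in an ending like _2 or _b are one class to them, and where a whole thing is asked for, a point or a joint stands for the part that bears it (a point fixed in the world has none). Each returns a list of dicts, best first, with "conf" (0 to 1); they miss things now and then, are a little off and sometimes report something else, mostly with a low value. They report only what shows in the picture. A call takes as long as a camera call. They do not tell look-alikes from the thing itself.
- robot.recognise(camera, query): "centre" ([x, y, z] in m, in world coordinates, good to about 4 mm: the middle of the surface that is visible of it).
- robot.regions_of(camera, query): "pixels" (420x560 bool, what is visible of it).
- robot.landmark_of(camera, query): "centre" ([x, y, z] in m, in world coordinates, good to about 4 mm: a listed point, or the origin of a listed thing).
The state is a dict: "t": time; "q": joint angles; "dq": joint speeds; "joint_torque": joint torques, N m; "tool_pos": TCP position; "orientation": TCP orientation; "force": force on the tool from outside, world axes, zero at the start; "wrist_torque": the same for the moment, N m; "opening": finger opening in m; "gripper_force": force on a finger pad.
Only numpy, scipy, OpenCV 4.12 (cv2) and the standard library are available. Lean on these libraries where they do the work, as an engineer would, in place of code of your own. Each camera call takes 0.05 s, during which the arm holds its last target. There are 200 camera calls.

## Working session

There is one attempt and no reset: what is moved stays moved. The work goes in short steps, Python scripts to look and compute and a tool call to move; the robot and the scene stay as the last step left them, time stands still between calls to the robot, and variables do not carry over. Pictures are saved under pics/ and viewed, at most 10 in all, crops included, and the job is handed in when it is done.

Besides the shell and the picture viewer there is one more tool, called as a command line: name --argument value ..., lists and objects as JSON in quotes. play_rows: Moves the arm, as the interface text tells. Its arguments: {"type":"object","properties":{"increments":{"type":"string"},"force":{"type":"number"}},"required":["increments"]}

```bash
mkdir -p pics; python3 - <<'E'
from plant import robot
import cv2,numpy as np
for c in("scene","top"):
    im=robot.read_camera(c); cv2.imwrite(f"pics/{c}0.png",im)
    k=robot.calibration(c);print(c,k)
    for q in("lid_center","lid_handle","lid_lug","urn","urn_mouth","jam_center","mug_center","plate_center"):
        print(q,[(np.round(d["centre"],3).tolist(),round(d["conf"],2)) for d in robot.landmark_of(c,q)])
s=robot.read_state();print(s["t"],s["tool_pos"],s["orientation"],s["force"])
E
```

```text
scene {'vertical_fov': 50.81011543582447, 'cx': 280.8630834688107, 'cy': 199.7410818298386, 'D': array([-0.0514408,  0.       ,  0.       ,  0.       ,  0.       ]), 'rvec': array([ 1.77252299,  1.36696013, -0.7564799 ]), 'tvec': array([-0.16092727, -0.15556531,  1.47849234])}
lid_center [([0.468, -0.016, 0.03], 0.97), ([0.488, 0.154, 0.03], 0.79), ([0.536, 0.313, 0.029], 0.65), ([0.33, 0.187, 0.027], 0.63), ([0.535, 0.176, 0.016], 0.48), ([0.494, 0.155, 0.046], 0.45)]
lid_handle [([0.537, 0.314, 0.047], 0.92), ([0.465, -0.013, 0.043], 0.63), ([0.494, 0.157, 0.043], 0.57), ([0.324, 0.186, 0.045], 0.57)]
lid_lug [([0.434, -0.06, 0.01], 0.95), ([0.536, 0.178, 0.016], 0.78), ([0.356, 0.144, 0.011], 0.63), ([0.588, 0.306, 0.01], 0.62)]
urn [([0.487, -0.22, -0.004], 0.8)]
urn_mouth [([0.488, -0.217, 0.171], 0.61)]
jam_center [([0.762, 0.138, 0.045], 0.94)]
mug_center [([0.741, -0.189, 0.044], 0.81), ([0.49, -0.219, 0.179], 0.37)]
plate_center [([0.537, 0.177, 0.014], 0.18)]
top {'vertical_fov': 44.545698656723026, 'cx': 283.68468034597606, 'cy': 204.77329233298744, 'D': array([-0.00487522
[... 298 characters left out ...]
9), ([0.762, 0.142, 0.045], 0.53)]
lid_handle [([0.463, -0.017, 0.046], 0.86), ([0.496, 0.157, 0.042], 0.8), ([0.534, 0.319, 0.038], 0.77), ([0.329, 0.187, 0.045], 0.68), ([0.491, -0.218, 0.176], 0.28)]
lid_lug [([0.437, -0.06, 0.012], 0.95), ([0.351, 0.14, 0.018], 0.79), ([0.59, 0.302, 0.016], 0.69), ([0.538, 0.178, 0.012], 0.57)]
urn [([0.492, -0.218, -0.0], 0.65)]
urn_mouth [([0.49, -0.218, 0.168], 0.6)]
jam_center [([0.763, 0.142, 0.043], 0.65)]
mug_center [([0.743, -0.186, 0.045], 0.6)]
plate_center [([0.775, -0.023, 0.012], 0.78), ([0.493, 0.155, 0.043], 0.18)]
0.9 [ 0.25711062 -0.5421229   0.21865735] [3.06490441e+00 6.89864921e-01 2.77811909e-05] [ 0.41117233 -0.58429722  0.19721153]
```

```bash
python3 - <<'E'
import cv2,numpy as np
t=cv2.imread("pics/top0.png");cv2.imwrite("pics/t.png",cv2.resize(t,(800,600)))
s=cv2.imread("pics/scene0.png");cv2.imwrite("pics/s.png",cv2.resize(s,(800,600)))
E
```

```text
(no output)
```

View pics/t.png

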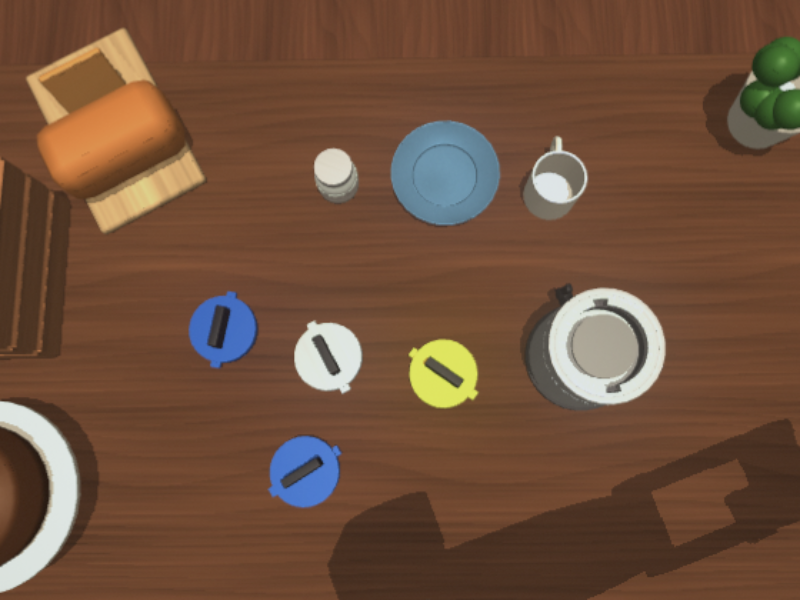

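View pics/s.png

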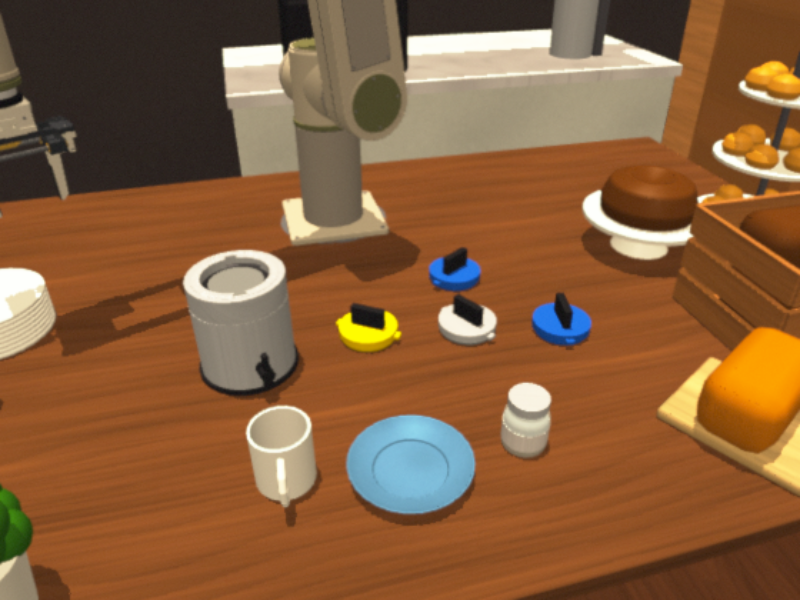

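The top view shows the steel lid at about (328,356), with lugs at (312,325) and (345,388). The urn mouth is at (605,347), with notches near (601,302) and (614,388). All of these are on the 800-wide scale. The blue and yellow lids are decoys.

```bash
cat > h.py <<'E'
import cv2,numpy as np
from plant import robot
def cam(c):
    k=robot.calibration(c);f=210/np.tan(np.radians(k["vertical_fov"]/2))
    return np.array([[f,0,k["cx"]],[0,f,k["cy"]],[0,0,1]]),k["D"],k["rvec"],k["tvec"]
def back(c,uv,z):
    K,D,r,t=cam(c);R=cv2.Rodrigues(r)[0]
    p=cv2.undistortPoints(np.float64(uv).reshape(-1,1,2),K,D).reshape(-1,2)
    d=np.c_[p,np.ones(len(p))]@R;o=-R.T@t
    return o+d*((z-o[2])/d[:,2])[:,None]
def proj(c,X):
    K,D,r,t=cam(c);return cv2.projectPoints(np.float64(X).reshape(-1,1,3),r,t,K,D)[0].reshape(-1,2)
def lidmask(im,u0,v0,rad):
    g=np.mgrid[:420,:560];return (g[1]-u0)**2+(g[0]-v0)**2<rad**2
E
python3 - <<'E'
from h import *
from scipy.optimize import minimize
im=cv2.imread("pics/top0.png").astype(int)
hsv=cv2.cvtColor(im.astype('uint8'),cv2.COLOR_BGR2HSV)
m=lidmask(im,230,249,36)
w=(m&(hsv[...,1]<60)&(hsv[...,2]>110)).astype('uint8')
d=cv2.morphologyEx(w,cv2.MORPH_CLOSE,np.ones((15,15)))
c,_=cv2.findContours(w,0,1);c=max(c,key=cv2.contourArea)
P=back("top",c[:,0,:],0.019)[:,:2]
ctr=np.array([.493,.156])
for i in range(10):
    rr=np.hypot(*(P-ctr).T);s=P[rr<.053]
    A=np.c_[2*s,np.ones(len(s))];ctr=np.linalg.lstsq(A,(s**2).sum(1),rcond=None)[0][:2]
print("disc ctr",ctr,np.hypot(*(s-ctr).T).mean())
v=P-ctr;L=v[np.hypot(*v.T)>.0545]
print(np.degrees(np.arctan2(L[:,1],L[:,0])).round())
a=2*np.arctan2(L[:,1],L[:,0]);print("lug yaw",np.degrees(np.angle(np.exp(1j*a).mean())/2))
# handle top
f=np.zeros((420,560),'uint8');cv2.drawContours(f,[c],-1,1,-1)
dk=((f>0)&(hsv[...,2]<80)).astype('uint8')
ys,xs=np.nonzero(dk);Q=back("top",np.c_[xs,ys],.055)[:,:2]
e,V=np.linalg.eigh(np.cov(Q.T));print("handle",Q.mean(0),np.degrees(np.arctan2(V[1,1],V[0,1])),2*np.sqrt(3*e))
# urn unwrapped at rim height
uc=np.array([.490,-.218]);th=np.radians(np.arange(0,360,1));R=np.arange(.044,.080,.0005)
g=np.array([[*(uc+r*np.array([np.cos(t),np.sin(t)])),.17] for r in R for t in th])
uv=proj("top",g).reshape(len(R),360,2).astype('float32')
un=cv2.remap(im.astype('uint8'),uv[...,0],uv[...,1],cv2.INTER_LINEAR)
a=cv2.resize(im.astype('uint8')[195:290,365:475],None,fx=5,fy=5,interpolation=cv2.INTER_CUBIC)
cv2.imwrite("pics/urn.png",a)
cv2.imwrite("pics/un.png",cv2.resize(np.roll(un,90,1),(720,288)))
E
```

```text
disc ctr [0.49189945 0.15507331] 0.050106602356163425
[  21.   24.   25.   28.   30.   33.   34. -158. -159. -157. -154. -152.
 -150. -147. -144.   22.]
lug yaw 27.224153309023162
handle [0.4947716  0.15449779] -148.32690636002317 [0.01446507 0.06455954]
```

View pics/urn.png

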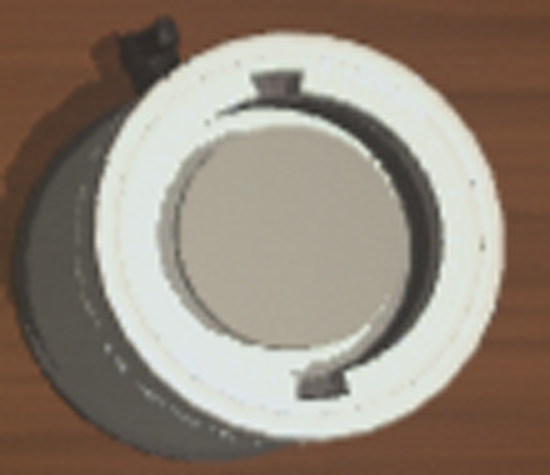

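View pics/un.png

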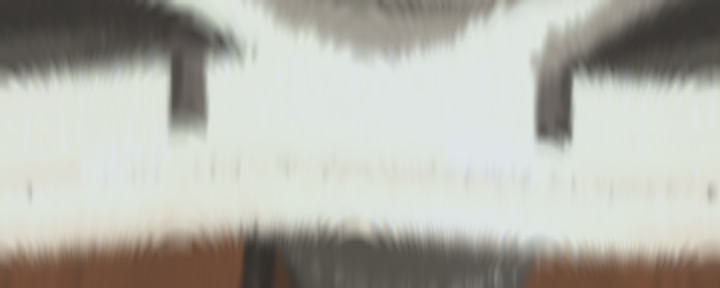

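```bash
cat >> h.py <<'E'
from scipy.spatial.transform import Rotation as Ro
def pose():
    s=robot.read_state();return s,np.array(s["tool_pos"]),Ro.from_rotvec(s["orientation"])
def to(x,y,z,ang=None):
    s,p,R=pose();d=R.inv().apply(np.array([x,y,z])-p)*1e3
    X=R.as_matrix()[:,0];a=np.degrees(np.arctan2(X[1],X[0]))
    print("t",s["t"],"p",p.round(4),"yaw",a.round(2),"-> d",d.round(1),"turn",None if ang is None else round(a-ang,2))
E
python3 - <<'E'
from h import *
im=cv2.imread("pics/top0.png")
# rim outer circle: mask of bright rim
g=cv2.cvtColor(im,cv2.COLOR_BGR2HSV)
w=(lidmask(im,424,243,50)&(g[...,1]<40)&(g[...,2]>190)).astype('uint8')
c,_=cv2.findContours(w,0,1);c=max(c,key=cv2.contourArea)
P=back("top",c[:,0,:],.17)[:,:2];s=P
for i in range(8):
    A=np.c_[2*s,np.ones(len(s))];k=np.linalg.lstsq(A,(s**2).sum(1),rcond=None)[0];r=np.sqrt(k[2]+k[0]**2+k[1]**2)
    e=np.hypot(*(P-k[:2]).T)-r;s=P[abs(e)<.0015]
print(k[:2],r,len(s),len(P))
to(.492,.155,.2,28);to(.492,.155,.026,28)
E
```

```text
[ 0.48936687 -0.21930405] 0.07295033033201602 227 227
t 0.9 p [ 0.2571 -0.5421  0.2187] yaw 25.37 -> d [ 510.9 -529.3   18.7] turn -2.63
t 0.9 p [ 0.2571 -0.5421  0.2187] yaw 25.37 -> d [ 510.9 -529.3  192.7] turn -2.63
```

play_rows --increments "510.9 -529.3 18.7 -2.6 -1;510.9 -529.3 18.7 -2.6 -1;510.9 -529.3 18.7 -2.6 -1;510.9 -529.3 18.7 -2.6 -1;510.9 -529.3 18.7 -2.6 -1;510.9 -529.3 18.7 -2.6 -1;510.9 -529.3 18.7 -2.6 -1;510.9 -529.3 18.7 -2.6 -1;510.9 -529.3 18.7 -2.6 -1;510.9 -529.3 18.7 -2.6 -1;510.9 -529.3 18.7 -2.6 -1;510.9 -529.3 18.7 -2.6 -1;510.9 -529.3 18.7 -2.6 -1;510.9 -529.3 18.7 -2.6 -1;510.9 -529.3 18.7 -2.6 -1;510.9 -529.3 18.7 -2.6 -1;510.9 -529.3 18.7 -2.6 -1;510.9 -529.3 18.7 -2.6 -1" --force 25

```text
t: 2.7
tool_pos: [0.4918, 0.1543, 0.1999]
orientation: [3.048, 0.758, -0.0]
force: [-0.4, -0.3, -0.6]
opening: 0.0931
gripper_force: 0.0
```

```bash
python3 - <<'E'
from h import *
to(.492,.155,.027,28)
im=robot.read_camera("scene");cv2.imwrite("pics/s1.png",im)
E
```

```text
t 2.7 p [0.4918 0.1543 0.1999] yaw 27.95 -> d [  0.6  -0.6 172.9] turn -0.05
```

play_rows --increments "0.3 -0.5 40 0 -1;0.3 -0.5 80 0 -1;0.3 -0.5 120 0 -1;0.3 -0.5 150 0 -1;0.3 -0.5 165 0 -1;0.3 -0.5 173 0 -1;0.3 -0.5 173 0 -1;0.3 -0.5 173 0 1;0.3 -0.5 173 0 1;0.3 -0.5 173 0 1;0.3 -0.5 173 0 1;0.3 -0.5 173 0 1;0.3 -0.5 173 0 1;0.3 -0.5 173 0 1;0.3 -0.5 173 0 1;0.3 -0.5 173 0 1" --force 25

```text
t: 4.35
tool_pos: [0.4919, 0.1556, 0.0269]
orientation: [-3.048, -0.759, 0.0]
force: [-0.6, 0.0, 0.6]
opening: 0.0257
gripper_force: 0.0
```

play_rows --increments "0 0 0 0 1;0 0 0 0 1;0 0 0 0 1;0 0 0 0 1;0 0 0 0 1;0 0 0 0 1" --force 40

```text
t: 4.95
tool_pos: [0.492, 0.1556, 0.0269]
orientation: [3.048, 0.759, 0.0]
force: [0.5, -0.2, -0.7]
opening: 0.0142
gripper_force: 40.0
```

play_rows --increments "0 0 -20 0 1;0 0 -60 0 1;0 0 -100 0 1;0 0 -150 0 1;0 0 -190 0 1;0 0 -210 0 1;0 0 -210 0 1;0 0 -210 0 1"

```text
t: 5.75
tool_pos: [0.4917, 0.1556, 0.2359]
orientation: [-3.048, -0.759, 0.001]
force: [-0.0, -0.3, -3.6]
opening: 0.0137
gripper_force: 40.0
```

```bash
python3 - <<'E'
from h import *
to(.4893,-.2197,.25,5.3)
im=robot.read_camera("scene");cv2.imwrite("pics/s2.png",im)
print(robot.read_state()["force"],robot.read_state()["opening"])
im2=robot.read_camera("top");cv2.imwrite("pics/t2.png",im2)
cv2.imwrite("pics/both.png",np.hstack([cv2.resize(im[60:300,180:480],(400,320)),cv2.resize(im2[150:310,130:330],(400,320))]))
for c in("scene","top"):
  for q in("lid_center","lid_lug"):
    print(c,q,[(np.round(d["centre"],3).tolist(),round(d["conf"],2)) for d in robot.landmark_of(c,q)])
E
```

```text
t 5.75 p [0.4917 0.1556 0.2359] yaw 27.97 -> d [-178.1  330.3  -14.1] turn 22.67
[-0.39361485  0.10438534 -2.24158132] 0.013904351066681718
scene lid_center [([0.331, 0.19, 0.03], 0.95), ([0.468, -0.013, 0.03], 0.9), ([0.492, 0.156, 0.241], 0.84), ([0.538, 0.312, 0.031], 0.72)]
scene lid_lug [([0.352, 0.142, 0.01], 0.96), ([0.432, -0.061, 0.012], 0.82), ([0.59, 0.3, 0.01], 0.69), ([0.537, 0.18, 0.224], 0.64)]
top lid_center [([0.467, -0.015, 0.03], 0.71), ([0.324, 0.187, 0.026], 0.62)]
top lid_lug [([0.351, 0.142, 0.019], 0.71), ([0.435, -0.061, 0.011], 0.64)]
```

View pics/both.png

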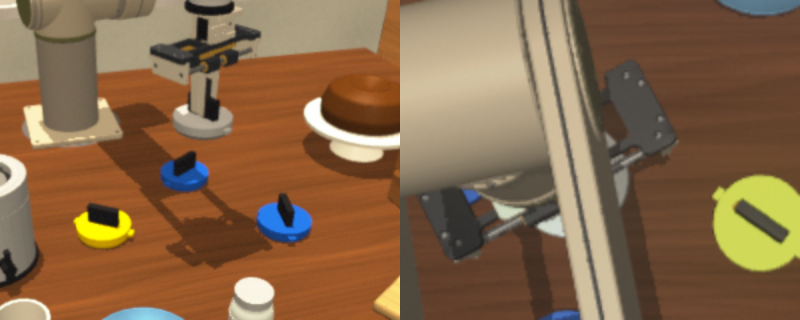

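The lid is gripped and level in the fingers. Next I move it over the urn.

play_rows --increments "-25 45 -5 3 1;-178.1 330.3 -5 22.7 1;-178.1 330.3 -5 22.7 1;-178.1 330.3 -5 22.7 1;-178.1 330.3 -5 22.7 1;-178.1 330.3 -5 22.7 1;-178.1 330.3 -5 22.7 1;-178.1 330.3 -5 22.7 1;-178.1 330.3 -5 22.7 1;-178.1 330.3 -5 22.7 1;-178.1 330.3 -5 22.7 1;-178.1 330.3 -5 22.7 1"

```text
t: 7.25
tool_pos: [0.4898, -0.2184, 0.2419]
orientation: [-3.138, -0.147, -0.0]
force: [0.3, 0.1, -2.1]
opening: 0.0139
gripper_force: 40.0
```

```bash
python3 - <<'E'
from h import *
to(.4893,-.2197,.195,5.3)
im=robot.read_camera("scene");cv2.imwrite("pics/s3.png",im)
print(robot.read_state()["force"],robot.read_state()["wrist_torque"])
cv2.imwrite("pics/s3c.png",cv2.resize(im[90:280,100:240],None,fx=3.1,fy=3.1,interpolation=cv2.INTER_CUBIC))
for q in("lid_center","lid_lug","urn_mouth"):
    print(q,[(np.round(d["centre"],3).tolist(),round(d["conf"],2)) for d in robot.landmark_of("scene",q)])
E
```

```text
t 7.25 p [ 0.4898 -0.2184  0.2419] yaw 5.37 -> d [-0.6  1.3 46.9] turn 0.07
[-0.15910914  0.47605243 -1.38513025] [ 0.05971604  0.00697334 -0.04474682]
lid_center [([0.329, 0.19, 0.026], 0.98), ([0.536, 0.312, 0.028], 0.76), ([0.467, -0.014, 0.03], 0.61), ([0.488, -0.219, 0.245], 0.58), ([0.49, -0.216, 0.18], 0.23)]
lid_lug [([0.43, -0.055, 0.014], 0.95), ([0.356, 0.14, 0.012], 0.73), ([0.59, 0.303, 0.009], 0.73), ([0.54, -0.214, 0.229], 0.58)]
urn_mouth [([0.49, -0.221, 0.172], 0.62)]
```

View pics/s3c.png

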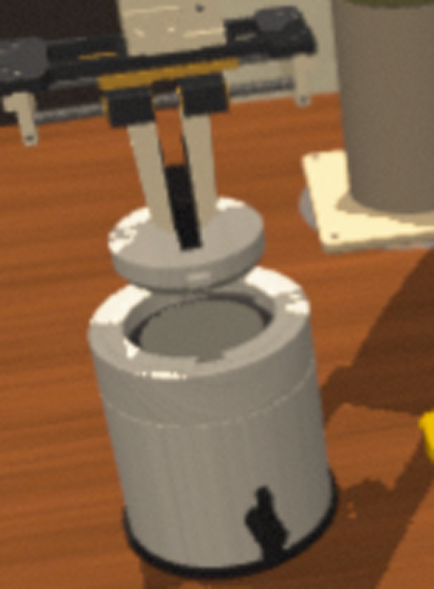

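The lid hangs level over the mouth, and the notch and lug nearest the camera line up roughly at column 195. I'll descend until the nose is in the mouth and feel for contact.

play_rows --increments "-0.6 1.3 15 0 1;-0.6 1.3 30 0 1;-0.6 1.3 38 0 1;-0.6 1.3 42 0 1;-0.6 1.3 44 0 1;-0.6 1.3 46 0 1;-0.6 1.3 48 0 1;-0.6 1.3 49 0 1;-0.6 1.3 50 0 1;-0.6 1.3 51 0 1;-0.6 1.3 51 0 1;-0.6 1.3 51 0 1"

```text
t: 8.65
tool_pos: [0.4891, -0.221, 0.191]
orientation: [-3.138, -0.144, -0.0]
force: [0.6, 0.9, -2.6]
opening: 0.0136
gripper_force: 40.0
```

play_rows --increments "0 0 0.7 0 1;0 0 1.5 0 1;0 0 2.2 0 1;0 0 3 0 1;0 0 3.7 0 1;0 0 3.7 0 1;0 0 3.7 0 1"

```text
t: 9.35
tool_pos: [0.4891, -0.221, 0.1872]
orientation: [-3.138, -0.144, 0.0]
force: [-0.4, 0.9, -2.4]
opening: 0.0136
gripper_force: 40.0
```

```bash
python3 - <<'E'
from h import *
to(.4893,-.2197,.187,5.3)
s=robot.read_state();print(np.round(s["force"],1),np.round(s["wrist_torque"],2))
E
```

```text
t 9.35 p [ 0.4891 -0.221   0.1872] yaw 5.27 -> d [ 0.3 -1.3  0.2] turn -0.03
[-0.4  0.9 -2.4] [-0.02 -0.01 -0.03]
```

play_rows --increments "0 -0.6 0 0 1;0 -1.2 0 0 1;0 -1.2 0.5 0 1;0 -1.2 1 0 1;0 -1.2 1.5 0 1;0 -1.2 2 0 1;0 -1.2 2 0 1;0 -1.2 2 0 1"

```text
t: 10.15
tool_pos: [0.489, -0.2198, 0.1852]
orientation: [-3.138, -0.144, 0.0]
force: [-0.3, -0.2, -2.5]
opening: 0.0136
gripper_force: 40.0
```

```bash
python3 - <<'E'
from h import *
to(.4893,-.2197,.183,5.3)
s=robot.read_state();print(np.round(s["force"],1),np.round(s["wrist_torque"],2))
E
```

```text
t 10.15 p [ 0.489  -0.2198  0.1852] yaw 5.27 -> d [ 0.3 -0.1  2.2] turn -0.03
[-0.3 -0.2 -2.5] [ 0.05  0.01 -0.03]
```

play_rows --increments "0.2 0 0.5 0 1;0.2 0 1 0 1;0.2 0 1.5 0 1;0.2 0 2 0 1;0.2 0 2 0 1;0.2 0 2 0 1"

```text
t: 10.75
tool_pos: [0.4893, -0.2198, 0.1834]
orientation: [3.138, 0.144, 0.0]
force: [-2.6, 1.5, 3.4]
opening: 0.0134
gripper_force: 40.0
```

play_rows --increments "0 0 0.5 0 1;0 0 1 0 1;0 0 1.5 0 1;0 0 2 0 1;0 0 2 0 1;0 0 2 0 1"

```text
t: 11.35
tool_pos: [0.4893, -0.2198, 0.1813]
orientation: [3.138, 0.144, 0.0]
force: [-2.2, 0.8, 3.8]
opening: 0.0138
gripper_force: 40.0
```

The force fits the spring plate, at about 6 N. The lateral push in −x is slight, so I ease that way and keep pressing.

play_rows --increments "-0.3 0 0.5 0 1;-0.4 0 1.2 0 1;-0.4 0 2 0 1;-0.4 0 2.7 0 1;-0.4 0 3.4 0 1;-0.4 0 4 0 1;-0.4 0 4 0 1"

```text
t: 12.05
tool_pos: [0.4892, -0.2198, 0.1776]
orientation: [3.138, 0.145, 0.001]
force: [-0.8, 1.0, 5.6]
opening: 0.014
gripper_force: 40.0
```

```bash
python3 - <<'E'
from h import *
to(.4893,-.2197,.1725,5.3)
s=robot.read_state();print(np.round(s["force"],1),np.round(s["wrist_torque"],2))
E
```

```text
t 12.05 p [ 0.4892 -0.2198  0.1776] yaw 5.27 -> d [ 0.1 -0.1  5.1] turn -0.03
[-0.8  1.   5.6] [ 0.29  0.06 -0.02]
```

play_rows --increments "0 0 0.7 0 1;0 0 1.4 0 1;0 0 2.1 0 1;0 0 2.8 0 1;0 0 3.5 0 1;0 0 4.2 0 1;0 0 4.7 0 1;0 0 4.7 0 1;0 0 4.7 0 1"

```text
t: 12.95
tool_pos: [0.4892, -0.2199, 0.1733]
orientation: [3.138, 0.145, 0.002]
force: [-1.3, 1.6, 7.8]
opening: 0.0138
gripper_force: 40.0
```

```bash
python3 - <<'E'
from h import *
to(.4893,-.2197,.1725,5.3)
s=robot.read_state();print(np.round(s["force"],1),np.round(s["wrist_torque"],2))
for q in("lid_center","urn_mouth"):
    print(q,[(np.round(d["centre"],3).tolist(),round(d["conf"],2)) for d in robot.landmark_of("scene",q)])
E
```

```text
t 12.95 p [ 0.4892 -0.2199  0.1733] yaw 5.28 -> d [ 0.1 -0.2  0.8] turn -0.02
[-1.3  1.6  7.8] [0.38 0.3  0.  ]
lid_center [([0.329, 0.19, 0.026], 0.98), ([0.536, 0.312, 0.028], 0.76), ([0.467, -0.014, 0.03], 0.61), ([0.488, -0.219, 0.245], 0.58), ([0.49, -0.216, 0.18], 0.23)]
urn_mouth [([0.49, -0.221, 0.172], 0.62)]
```

play_rows --increments "0 0 0.5 0 1;0 0 1 0 1;0 0 1.5 0 1;0 0 1.8 0 1;0 0 1.8 0 1;0 0 1.8 0 1"

```text
t: 13.65
tool_pos: [0.4892, -0.2198, 0.1716]
orientation: [3.138, 0.145, 0.002]
force: [-1.1, 1.7, 9.6]
opening: 0.0137
gripper_force: 40.0
```

play_rows --increments "0 0 0 1 1;0 0 0 2 1;0 0 0 3 1;0 0 0 4 1;0 0 0 5 1;0 0 0 6 1;0 0 0 6 1"

```text
t: 14.35
tool_pos: [0.4896, -0.2203, 0.1719]
orientation: [3.14, -0.021, 0.003]
force: [-0.6, 0.9, 8.2]
opening: 0.0134
gripper_force: 40.0
```

```bash
python3 - <<'E'
from h import *
to(.4893,-.2197,.1716,5.3)
s=robot.read_state();print(np.round(s["force"],1),np.round(s["wrist_torque"],2),s["opening"])
E
```

```text
t 14.35 p [ 0.4896 -0.2203  0.1719] yaw -0.76 -> d [-0.3 -0.6  0.3] turn -6.06
[-0.6  0.9  8.2] [0.21 0.11 0.17] 0.013403982121602103
```

play_rows --increments "0 0 0 2 1;0 0 0 4 1;0 0 0 6 1;0 0 0 8 1;0 0 0 10 1;0 0 0 12 1;0 0 0 14 1;0 0 0 16 1;0 0 0 16 1"

```text
t: 15.25
tool_pos: [0.4897, -0.2204, 0.1719]
orientation: [3.107, -0.459, 0.004]
force: [-0.4, -0.3, 9.2]
opening: 0.0137
gripper_force: 40.0
```

```bash
python3 - <<'E'
from h import *
to(.4893,-.2197,.1716,5.3)
s=robot.read_state();print(np.round(s["force"],1),np.round(s["wrist_torque"],2),s["opening"])
E
```

```text
t 15.25 p [ 0.4897 -0.2204  0.1719] yaw -16.79 -> d [-0.6 -0.5  0.3] turn -22.09
[-0.4 -0.3  9.2] [0.16 0.13 0.1 ] 0.013728931901879122
```

Turning is nearly free at 0.1 N m. I carry on to about 42°, then creep to the stop.

play_rows --increments "0 0 0 2 1;0 0 0 4 1;0 0 0 6 1;0 0 0 8 1;0 0 0 10 1;0 0 0 12 1;0 0 0 14 1;0 0 0 16 1;0 0 0 18 1;0 0 0 20 1;0 0 0 20 1"

```text
t: 16.35
tool_pos: [0.4897, -0.2204, 0.1719]
orientation: [2.98, -0.991, 0.004]
force: [-0.6, 0.5, 9.1]
opening: 0.0134
gripper_force: 40.0
```

```bash
python3 - <<'E'
from h import *
to(.4893,-.2197,.1716,5.3)
s=robot.read_state();print(np.round(s["force"],1),np.round(s["wrist_torque"],2),s["opening"])
E
```

```text
t 16.35 p [ 0.4897 -0.2204  0.1719] yaw -36.8 -> d [-0.7 -0.3  0.3] turn -42.1
[-0.6  0.5  9.1] [0.14 0.19 0.09] 0.013426498016535091
```

play_rows --increments "0 0 0 0.7 1;0 0 0 1.4 1;0 0 0 2 1;0 0 0 2.5 1;0 0 0 2.5 1"

```text
t: 16.85
tool_pos: [0.4896, -0.2204, 0.1719]
orientation: [2.959, -1.055, 0.004]
force: [-0.4, 0.3, 9.1]
opening: 0.0136
gripper_force: 40.0
```

```bash
python3 - <<'E'
from h import *
to(.4893,-.2197,.1716,5.3)
s=robot.read_state();print(np.round(s["force"],1),np.round(s["wrist_torque"],2),s["opening"])
E
```

```text
t 16.85 p [ 0.4896 -0.2204  0.1719] yaw -39.24 -> d [-0.7 -0.3  0.3] turn -44.54
[-0.4  0.3  9.1] [0.13 0.15 0.14] 0.013629348741745602
```

play_rows --increments "0 0 0 0.5 1;0 0 0 1 1;0 0 0 1.5 1;0 0 0 1.5 1"

```text
t: 17.25
tool_pos: [0.4897, -0.2203, 0.1719]
orientation: [2.945, -1.093, 0.004]
force: [0.4, 0.2, 8.1]
opening: 0.0135
gripper_force: 40.1
```

```bash
python3 - <<'E'
from h import *
to(.4893,-.2197,.1716,5.3)
s=robot.read_state();print(np.round(s["force"],1),np.round(s["wrist_torque"],2),s["opening"])
E
```

```text
t 17.25 p [ 0.4897 -0.2203  0.1719] yaw -40.72 -> d [-0.7 -0.2  0.3] turn -46.02
[0.4 0.2 8.1] [0.17 0.11 0.32] 0.013499649899339782
```

Torque is starting to rise, from 0.14 to 0.32 N m. A little more.

play_rows --increments "0 0 0 0.4 1;0 0 0 0.8 1;0 0 0 0.8 1"

```text
t: 17.55
tool_pos: [0.4898, -0.2203, 0.172]
orientation: [2.937, -1.113, 0.005]
force: [0.8, 0.8, 9.0]
opening: 0.0138
gripper_force: 40.2
```

```bash
python3 - <<'E'
from h import *
to(.4893,-.2197,.1716,5.3)
s=robot.read_state();print(np.round(s["force"],1),np.round(s["wrist_torque"],2),s["opening"])
E
```

```text
t 17.55 p [ 0.4898 -0.2203  0.172 ] yaw -41.5 -> d [-0.8 -0.1  0.4] turn -46.8
[0.8 0.8 9. ] [0.22 0.04 0.46] 0.013810846379164892
```

play_rows --increments "0 0 0 0.5 1;0 0 0 0.8 1;0 0 0 0.8 1"

```text
t: 17.85
tool_pos: [0.4898, -0.2202, 0.1719]
orientation: [2.93, -1.133, 0.004]
force: [0.9, 1.4, 8.4]
opening: 0.0138
gripper_force: 40.6
```

```bash
python3 - <<'E'
from h import *
to(.4893,-.2197,.1716,5.3)
s=robot.read_state();print(np.round(s["force"],1),np.round(s["wrist_torque"],2),s["opening"])
E
```

```text
t 17.85 p [ 0.4898 -0.2202  0.1719] yaw -42.28 -> d [-0.7 -0.   0.3] turn -47.58
[0.9 1.4 8.4] [ 0.15 -0.05  0.63] 0.013763113150966396
```

play_rows --increments "0 0 -0.7 0 1;0 0 -1.4 0 1;0 0 -2.1 0 1;0 0 -2.8 0 1;0 0 -3.5 0 1;0 0 -3.5 0 1;0 0 -3.5 0 1"

```text
t: 18.55
tool_pos: [0.4897, -0.2201, 0.1745]
orientation: [2.93, -1.134, 0.003]
force: [5.0, -1.4, 3.0]
opening: 0.014
gripper_force: 40.5
```

```bash
python3 - <<'E'
from h import *
to(.4893,-.2197,.1716,5.3)
s=robot.read_state();print(np.round(s["force"],1),np.round(s["wrist_torque"],2),s["opening"])
E
```

```text
t 18.55 p [ 0.4897 -0.2201  0.1745] yaw -42.3 -> d [-0.6 -0.   2.9] turn -47.6
[ 5.  -1.4  3. ] [-0.15 -0.83  0.73] 0.014011896198930401
```

The lid catches on the way up, with 5 N of side force in +x. I'll press down again, ease toward +x, and turn a little further while watching torque.

play_rows --increments "0 0 1 0 1;0 0 2 0 1;0 0 3 0 1;0 0 3.7 0 1;0 0 3.7 0 1;0 0 3.7 0.5 1;0 0 3.7 1 1;0 0 3.7 1 1"

```text
t: 19.35
tool_pos: [0.4898, -0.2202, 0.1724]
orientation: [2.92, -1.159, 0.005]
force: [-0.4, 1.2, 12.9]
opening: 0.0144
gripper_force: 41.3
```

```bash
python3 - <<'E'
from h import *
to(.4893,-.2197,.1716,5.3)
s=robot.read_state();print(np.round(s["force"],1),np.round(s["wrist_torque"],2),s["opening"])
im=robot.read_camera("scene");cv2.imwrite("pics/s4.png",im)
t=robot.read_camera("top");
cv2.imwrite("pics/s4c.png",np.hstack([cv2.resize(im[110:230,110:230],(400,400),interpolation=cv2.INTER_CUBIC),cv2.resize(t[190:295,365:470],(400,400),interpolation=cv2.INTER_CUBIC)]))
E
```

```text
t 19.35 p [ 0.4898 -0.2202  0.1724] yaw -43.31 -> d [-0.7  0.   0.8] turn -48.61
[-0.4  1.2 12.9] [0.27 0.04 0.82] 0.01435886689813598
```

View pics/s4c.png

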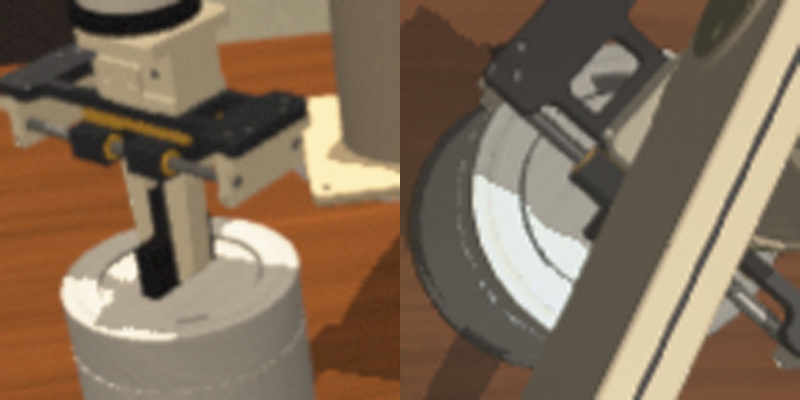

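The picture shows the lid down in the collar and level. At 0.82 N m it is clearly at the stop, so the residual twist probably kept the lid from rising. I'll relax the twist and lift gently.

play_rows --increments "0 0 -0.5 -0.8 1;0 0 -0.7 -1.6 1;0 0 -0.7 -2.4 1;0 0 -0.7 -3 1;0 0 -0.7 -3 1"

```text
t: 19.95
tool_pos: [0.4898, -0.2201, 0.1725]
orientation: [2.949, -1.083, 0.004]
force: [2.7, 1.0, 9.7]
opening: 0.0136
gripper_force: 40.0
```

```bash
python3 - <<'E'
from h import *
to(.4893,-.2197,.1716,5.3)
s=robot.read_state();print(np.round(s["force"],1),np.round(s["wrist_torque"],2),s["opening"])
E
```

```text
t 19.95 p [ 0.4898 -0.2201  0.1725] yaw -40.33 -> d [-0.6 -0.   0.9] turn -45.63
[2.7 1.  9.7] [ 0.17 -0.31 -0.01] 0.013632596910164621
```

play_rows --increments "0 0 -0.5 0 1;0 0 -1 0 1;0 0 -1.5 0 1;0 0 -2 0 1;0 0 -2 0 1"

```text
t: 20.45
tool_pos: [0.4897, -0.2202, 0.1742]
orientation: [-2.949, 1.084, -0.004]
force: [3.2, -0.2, 7.1]
opening: 0.0141
gripper_force: 40.0
```

```bash
python3 - <<'E'
from h import *
to(.4893,-.2197,.1716,5.3)
s=robot.read_state();print(np.round(s["force"],1),np.round(s["wrist_torque"],2),s["opening"])
E
```

```text
t 20.45 p [ 0.4897 -0.2202  0.1742] yaw -40.36 -> d [-0.6 -0.1  2.6] turn -45.66
[ 3.2 -0.2  7.1] [ 0.08 -0.53 -0.03] 0.0140802832802283
```

play_rows --increments "0.2 -0.2 0 0.4 1;0.4 -0.3 0 0.8 1;0.4 -0.3 -0.5 0.8 1;0.4 -0.3 -1 0.8 1;0.4 -0.3 -1.5 0.8 1;0.4 -0.3 -1.5 0.8 1"

```text
t: 21.05
tool_pos: [0.4897, -0.2201, 0.175]
orientation: [2.941, -1.104, 0.002]
force: [3.8, -1.0, 4.9]
opening: 0.0136
gripper_force: 40.1
```

```bash
python3 - <<'E'
from h import *
to(.4893,-.2197,.1716,5.3)
s=robot.read_state();print(np.round(s["force"],1),np.round(s["wrist_torque"],2),s["opening"])
E
```

```text
t 21.05 p [ 0.4897 -0.2201  0.175 ] yaw -41.13 -> d [-0.6 -0.   3.4] turn -46.43
[ 3.8 -1.   4.9] [-0.26 -0.77  0.35] 0.013568647619851283
```

play_rows --increments "0 0 -0.5 0 1;0 0 -1 0 1;0 0 -1.5 0 1;0 0 -1.5 0 1"

```text
t: 21.45
tool_pos: [0.4897, -0.2201, 0.1764]
orientation: [2.941, -1.104, 0.002]
force: [4.6, -1.9, 3.7]
opening: 0.0138
gripper_force: 40.1
```

```bash
python3 - <<'E'
from h import *
to(.4893,-.2197,.1716,5.3)
s=robot.read_state();print(np.round(s["force"],1),np.round(s["wrist_torque"],2),s["opening"])
E
```

```text
t 21.45 p [ 0.4897 -0.2201  0.1764] yaw -41.13 -> d [-0.5 -0.   4.8] turn -46.43
[ 4.6 -1.9  3.7] [-0.29 -0.84  0.42] 0.013796705188838498
```

play_rows --increments "0 0 -0.5 0 1;0 0 -1 0 1;0 0 -1.5 0 1;0 0 -1.5 0 1"

```text
t: 21.85
tool_pos: [0.4896, -0.22, 0.1769]
orientation: [-2.941, 1.104, -0.001]
force: [7.8, -3.9, -1.4]
opening: 0.0137
gripper_force: 40.1
```

```bash
python3 - <<'E'
from h import *
to(.4893,-.2197,.1716,5.3)
s=robot.read_state();print(np.round(s["force"],1),np.round(s["wrist_torque"],2),s["opening"])
E
```

```text
t 21.85 p [ 0.4896 -0.22    0.1769] yaw -41.13 -> d [-0.4 -0.   5.3] turn -46.43
[ 7.8 -3.9 -1.4] [-0.48 -1.41  0.37] 0.013703168654071507
```

It is blocked at the expected seat height (0.177). I'll relax 1 mm and test the lock with a small back-turn.

play_rows --increments "0 0 0.8 0 1;0 0 0.8 -1 1;0 0 0.8 -2 1;0 0 0.8 -3 1;0 0 0.8 -4 1;0 0 0.8 -5 1;0 0 0.8 -5 1"

```text
t: 22.55
tool_pos: [0.4892, -0.2196, 0.1769]
orientation: [-2.986, 0.974, 0.001]
force: [2.6, -0.4, 5.5]
opening: 0.0142
gripper_force: 40.7
```

```bash
python3 - <<'E'
from h import *
to(.4893,-.2197,.1716,5.3)
s=robot.read_state();print(np.round(s["force"],1),np.round(s["wrist_torque"],2),s["opening"])
E
```

```text
t 22.55 p [ 0.4892 -0.2196  0.1769] yaw -36.11 -> d [ 0.1 -0.   5.3] turn -41.41
[ 2.6 -0.4  5.5] [ 0.08 -0.5  -0.75] 0.014170239769183432
```

The back-turn is resisted at −0.75 N m, so the lid is locked. I'll return to neutral, release and retreat.

play_rows --increments "0 0 0 1.5 1;0 0 0 3 1;0 0 0 3 1;0 0 0 3 0.6;0 0 0 3 0.3;0 0 0 3 0;0 0 0 3 0;0 0 0 3 0;0 0 0 3 0;0 0 0 3 0" --force 20

```text
t: 23.55
tool_pos: [0.4893, -0.2198, 0.1769]
orientation: [-2.96, 1.052, 0.0]
force: [-0.0, 0.9, -0.0]
opening: 0.0465
gripper_force: 0.0
```

play_rows --increments "0 0 -10 0 0;0 0 -40 0 0;0 0 -80 0 0;0 0 -120 0 0;-50 0 -130 0 0;-100 0 -130 0 0;-150 0 -130 0 0;-190 0 -130 0 0;-190 0 -130 0 0"

```text
t: 24.45
tool_pos: [0.3399, -0.098, 0.3089]
orientation: [-2.961, 1.05, -0.006]
force: [1.0, -1.0, -0.6]
opening: 0.0462
gripper_force: 0.0
```

```bash
python3 - <<'E'
from h import *
im=robot.read_camera("scene");t=robot.read_camera("top")
for c in("scene","top"):
  for q in("lid_center","lid_handle"):
    print(c,q,[(np.round(d["centre"],4).tolist(),round(d["conf"],2)) for d in robot.landmark_of(c,q) if d["centre"][2]>.1])
print(robot.read_state()["t"],robot.read_state()["force"])
cv2.imwrite("pics/s5c.png",np.hstack([cv2.resize(im[110:290,90:270],(400,400),interpolation=cv2.INTER_CUBIC),cv2.resize(t[190:295,365:470],(400,400),interpolation=cv2.INTER_CUBIC)]))
E
```

```text
scene lid_center [([0.4907, -0.221, 0.1838], 0.9)]
scene lid_handle [([0.4916, -0.2195, 0.1941], 0.65), ([0.5251, -0.2546, 0.1656], 0.45)]
top lid_center [([0.4924, -0.2175, 0.1797], 0.64)]
top lid_handle [([0.4887, -0.2162, 0.193], 0.86)]
24.75 [-0.30763157 -0.07146213 -0.02137601]
```

View pics/s5c.png

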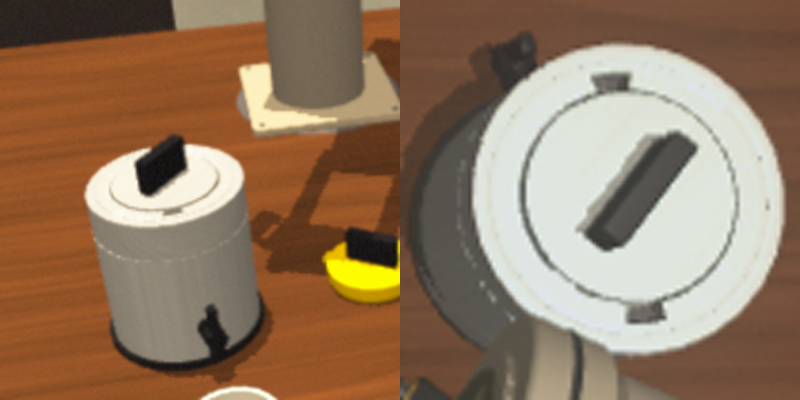

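The lid sits level and centred in the collar, turned about 46° from the notches. Its measured height is about the locked 9 mm, and it resisted turning back.

```bash
python3 -c "
from plant import robot
print(robot.close_job())"
```

```text
the job is handed in; nothing more can be done
None
```

The steel lid is back on the urn, turned clockwise to the stop, level and let go; it resisted a gentle back-turn, and I handed the job in at about 25 s (no verdict was returned).

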